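Put the disc-cutter punches back in their tray

TASK

Put the four solid, flat-ended disc-cutter punches back in the wooden tray, each standing upright on the tray floor inside the brass-ringed well of its own size, the thinnest punch in the smallest well and so on up to the thickest in the largest. Set them down rather than dropping them. The ball-headed doming punch and the hollow collar do not belong in the tray: leave them standing where they are.

Things in the scene. Friction and masses are not known exactly. Their poses are not given: they have to be found in the camera images.
- punch18_mid (a point): The thinnest of the four disc-cutter punches: a plain solid bright steel cylinder standing upright on the bench, 18 mm in diameter and 60 mm tall, flat at both ends, with a dark band round it 10 to 14 mm up; about 0.12 kg. This point is its centre, 30 mm above its foot; z is its long axis.
- punch26_mid (a point): The second thinnest of the four disc-cutter punches: a plain solid bright steel cylinder standing upright on the bench, 26 mm in diameter and 60 mm tall, flat at both ends, with a dark band round it 10 to 14 mm up; about 0.25 kg. This point is its centre, 30 mm above its foot; z is its long axis.
- punch34_mid (a point): The second thickest of the four disc-cutter punches: a plain solid bright steel cylinder standing upright on the bench, 34 mm in diameter and 60 mm tall, flat at both ends, with a dark band round it 10 to 14 mm up; about 0.42 kg. This point is its centre, 30 mm above its foot; z is its long axis.
- punch42_mid (a point): The thickest of the four disc-cutter punches: a plain solid bright steel cylinder standing upright on the bench, 42 mm in diameter and 60 mm tall, flat at both ends, with a dark band round it 10 to 14 mm up; about 0.65 kg. This point is its centre, 30 mm above its foot; z is its long axis.
- well18: Well for the 18 mm punch: fixed brass ring, 34 mm inside, 42 mm outside, 6 mm high, on the floor of the fixed wooden tray (190 mm square; floor 10 mm, edge lip 14 mm above the bench). The four wells stand in a square, 84 mm between centres, any at any corner. Origin: ring centre at the tray floor, where the foot of the punch belongs; z up, x, y along the tray's sides.
- well26: Well for the 26 mm punch: fixed brass ring, 42 mm inside, 50 mm outside, 6 mm high, on the floor of the fixed wooden tray (190 mm square; floor 10 mm, edge lip 14 mm above the bench). The four wells stand in a square, 84 mm between centres, any at any corner. Origin: ring centre at the tray floor, where the foot of the punch belongs; z up, x, y along the tray's sides.
- well34: Well for the 34 mm punch: fixed brass ring, 50 mm inside, 58 mm outside, 6 mm high, on the floor of the fixed wooden tray (190 mm square; floor 10 mm, edge lip 14 mm above the bench). The four wells stand in a square, 84 mm between centres, any at any corner. Origin: ring centre at the tray floor, where the foot of the punch belongs; z up, x, y along the tray's sides.
- well42: Well for the 42 mm punch: fixed brass ring, 58 mm inside, 66 mm outside, 6 mm high, on the floor of the fixed wooden tray (190 mm square; floor 10 mm, edge lip 14 mm above the bench). The four wells stand in a square, 84 mm between centres, any at any corner. Origin: ring centre at the tray floor, where the foot of the punch belongs; z up, x, y along the tray's sides.
- domed_mid (a point): Look-alike that stays: a doming punch of the same bright steel standing upright, a 24 mm round shank with a 32 mm ball on top, 60 mm tall in all. This point is on its axis 30 mm above its foot; z is its long axis.
- collar_mid (a point): Look-alike that stays: a collar, a bright steel tube standing upright, 32 mm outside, 23 mm bore open right through, 60 mm tall. This point is its centre, 30 mm above its foot; z is its long axis.
Not all that is in view belongs to the job. What is shaped like the part that bears punch26_mid but blue or orange is not meant.

How it is judged:
By the outcome, as a careful person would: the job done as asked, in the order asked, and still so for the second after the job is handed in, with the robot touching nothing.
It also fails if it takes over 99 s, if anything falls off the work surface, if the arm or the gripper's body presses on something with over 40 N, if the wrist force passes 120 N, or if a joint passes its speed limit or range.

ROBOT

A 6-joint arm with a two-finger parallel gripper is mounted at the origin on the work surface. World frame = base frame: x ahead of the robot, y to its left, z up, the work surface at z = 0. Lengths are in m, angles in degrees, forces in N, time in s.
With the tool pointing down it reaches from about 0.4 to 0.825 m from the base axis. Payload 7 kg.
Tool frame: the origin (TCP) lies on the centre line of the jaws, within the pads' length; the fingertips stand r.tip_reach ahead of it and the grasp point (between the pads) is the TCP (r.tip_reach is the distance from the TCP to the fingertips, in m); z points along the fingers, y is the line along which they close (so a half turn about z gives the same grasp; the last joint's range is limited). The gripper opens to 88 mm and grips with 3 to 60 N. Pads are 19 mm wide; open, the fingers measure 130 mm over their backs; the gripper's body (78 mm by 193 mm) begins 47 mm behind the grasp point.
Start: joints at [86.465, 20.546, 0.682, 0, -70.136, -16.507], TCP at [0.231, 0.634, 0.246] pointing down, gripper open.
Joint ranges: [-176.03, 176.03], [-82.01, 121.73], [-58.28, 71.71], [-173.87, 95.51], [-174.79, -0.11], [-173.66, 173.66]. Speed limits (degrees/s): [136.94, 136.94, 172.46, 180, 180, 180].

INTERFACE

Orientations are given as [roll, pitch, yaw] about the fixed x, y, z axes, in that order (R = Rz(yaw) Ry(pitch) Rx(roll)).
In Python, from plant import sensors, cams, r gives the robot as it stands.
- The arm moves only by the tool drive_tool, never from a script. Its argument "rows" is a list of rows, each an object of numbers: "fingers": the gripper's target within -1 to 1 (fully open at 1, half-way at 0, shut at -1); "x", "y", "z": the shift along the tool's x, y, z in m; "spin": the turn about the tool's z in rad. A call has 1 to 10 rows; each row is the pose to reach, as a shift and turn from the pose commanded when the call began, along the tool's axes at that moment; what a row does not reach only later rows make up. A row lasts 1/8 s, in which the tool goes at most 62.5 mm and 10.7 degrees, less where a joint would pass 70% of its speed; a pose out of reach is approached as far as the arm can. A call with a gripper value outside its range is refused whole. The fingers move at their own pace and stop on an object; "newtons" is the grip in N (left out, the last holds). Time passes only in rows, so rows that repeat a pose let the fingers close. It gives the time, the measured TCP pose, the force, the opening and the grip force at its end, in the units of the state.
- sensors.get_state(): the state, without advancing time (a new reading comes with each control period).
- cams.capture(name): name is "side" or "top"; returns a dict with "pixels" (480x640x3 uint8, red, green, blue), "intrinsics" (3x3 intrinsics, pixels), "k1" (the pictures are not rectified: a ray, as slopes to the right and down, at radius r is drawn at 1 + k1 r^2 times it, then the intrinsics apply), "eye" and "orientation" of the camera in the world. Camera axes: x right, y up, looking along -z (the intrinsics and any distortion apply to the point x, -y, -z); pixel columns grow to the right and rows downward; lengths in m; the calibration is good to about 2 mm. A picture is of the moment at which its call begins. There is no depth.
- r.close_job(): hands the job in; it is judged then, once.
The state is a dict: "time_s": time; "joints": joint angles; "qd": joint speeds; "joint_torque": joint torques, N m; "tcp_pos": TCP position; "eef_rot": TCP orientation; "contact_force": force on the tool from outside, world axes, zero at the start; "moment": the same for the moment, N m; "gripper_width": finger opening in m; "gripper_force": force on a finger pad.
Only numpy, scipy, OpenCV 4.12 (cv2) and the standard library are available. Lean on these libraries where they do the work, as an engineer would, in place of code of your own. Each camera call takes 0.05 s, during which the arm holds its last target. There are 200 camera calls.

## Working session

There is one attempt and no reset: what is moved stays moved. The work goes in short steps, Python scripts to look and compute and a tool call to move; the robot and the scene stay as the last step left them, time stands still between calls to the robot, and variables do not carry over. Pictures are saved under pics/ and viewed, at most 14 in all, crops included, and the job is handed in when it is done.

Besides the shell and the picture viewer there is one more tool, called as name([rows], argument=value, ...), one row to a line, values as JSON. drive_tool: Moves the arm, as the interface text tells. Its arguments: {"type":"object","properties":{"rows":{"type":"array"},"newtons":{"type":"number"}},"required":["rows"]}

```bash
mkdir -p pics; ls
cat > h.py <<'E'
import numpy as np, cv2
from plant import sensors, cams, r
def cap(n,f=None):
    c=cams.capture(n)
    if f: cv2.imwrite('pics/'+f,cv2.cvtColor(c['pixels'],cv2.COLOR_RGB2BGR))
    return c
def R_of(c):
    o=np.array(c['orientation'],float)
    if o.shape==(3,3): return o
    from scipy.spatial.transform import Rotation as Ro
    return Ro.from_euler('xyz',o,degrees=True).as_matrix()
def dist(c): return np.array([float(c['k1']),0,0,0])
def to_world(c,uv,z):
    uv=np.array(uv,float).reshape(-1,1,2)
    n=cv2.undistortPoints(uv,np.array(c['intrinsics']),dist(c))[:,0]
    d=np.c_[n[:,0],-n[:,1],-np.ones(len(n))]@R_of(c).T
    e=np.array(c['eye'])
    return e+d*((z-e[2])/d[:,2])[:,None]
def to_pix(c,P):
    q=(np.atleast_2d(P)-np.array(c['eye']))@R_of(c)
    q=q*[1,-1,-1]
    return cv2.projectPoints(q,np.zeros(3),np.zeros(3),np.array(c['intrinsics']),dist(c))[0][:,0]
E
python3 - <<'E'
from h import *
for n in('top','side'):
    c=cap(n,n+'1.png'); print({k:c[k] for k in c if k!='pixels'})
print(sensors.get_state(), r.tip_reach)
E
```

```text
pics
{'intrinsics': array([[565.41460168,   0.        , 320.9054236 ],
       [  0.        , 565.41460168, 247.01398584],
       [  0.        ,   0.        ,   1.        ]]), 'k1': 0.0012933793239680185, 'eye': array([ 0.41183972, -0.02565561,  0.9316664 ]), 'orientation': array([ 1.03505064e+01, -8.50607531e-02, -9.10326827e+01])}
{'intrinsics': array([[549.4116963 ,   0.        , 322.85685133],
       [  0.        , 549.4116963 , 233.58016042],
       [  0.        ,   0.        ,   1.        ]]), 'k1': -0.09615659882826923, 'eye': array([0.49070097, 0.72802118, 0.57098765]), 'orientation': array([  53.64310063,   -0.33426332, -175.8756427 ])}
{'time_s': 0.1, 'joints': array([ 8.64660598e+01,  2.05874226e+01,  6.38390708e-01, -1.56595765e-02,
       -7.01375670e+01, -1.65077759e+01]), 'qd': array([-0.06511126, -0.04893818,  0.13316914,  0.05799977, -0.06938724,
        0.05836938]), 'joint_torque': array([-1.58567611e-03, -5.84161878e+01,  2.93750435e+01,  7.01549202e+00,
        1.01680134e-02, -5.73505872e-05]), 'tcp_pos': array([0.23120969, 0.63371947, 0.24471707]), 'eef_rot': array([ 1.79912787e+02, -1.04936532e-02, -2.00470398e+01]), 'contact_force': array([-0.75404813,  0.97194575,  0.38115224]), 'moment': array([ 0.00699574,  0.05201755, -0.02662367]), 'gripper_force': 0.0, 'gripper_width': 0.087863697229007} 0.019
```

View pics/top1.png

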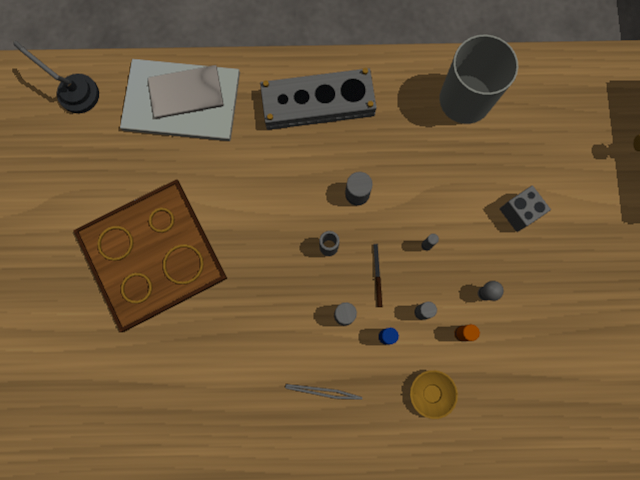

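View pics/side1.png

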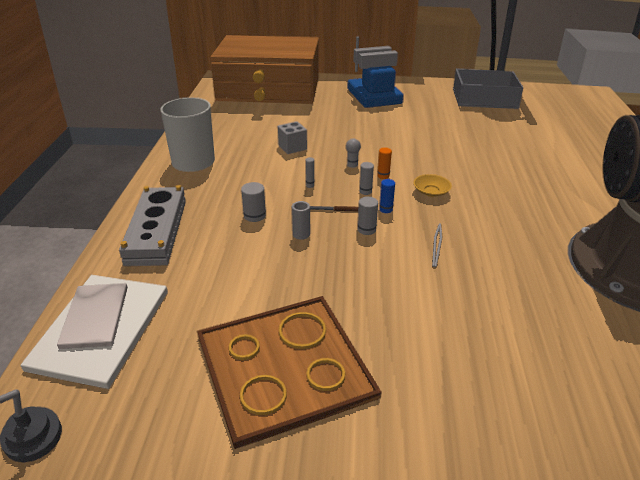

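Top view candidates: (359,183), (346,312), (427,309) and (432,239) are solid flat steel, in falling size 42/34/26/18. The collar is at (330,240), the ball punch at (491,290), and the blue and orange decoys at (389,335) and (468,331). Ring wells: (161,220) smallest, (136,288), (115,243), (183,264) largest. A close crop will check these choices.

Run:
```python
from h import *
t=cap('top');s=cap('side')
a=cv2.cvtColor(t['pixels'],cv2.COLOR_RGB2BGR)
cv2.imwrite('pics/crop1.png',cv2.resize(a[160:350,310:510],None,fx=3,fy=3,interpolation=cv2.INTER_CUBIC))
P=dict(p42=(359,182),p34=(345,312),p26=(427,309),p18=(432,239),collar=(330,240),dome=(491,290),blue=(389,335),orange=(469,331))
for k,v in P.items():
    w=to_world(t,v,.06)[0]; print(k,w.round(4),'side top',to_pix(s,w).round(0),'foot',to_pix(s,w*[1,1,0]).round(0))
W=dict(w18=(161,220),w26=(136.5,288),w34=(115,243),w42=(183,264))
S=dict(w18=(244,347),w26=(326,374),w34=(263,394),w42=(302.5,329))
for k in W: print(k,to_world(t,W[k],.016).round(4),to_world(s,S[k],.016).round(4))
```

```text
p42 [ 0.6757 -0.0927  0.06  ] side top [[250. 187.]] foot [[253. 215.]]
p34 [ 0.469 -0.065  0.06 ] side top [[367. 201.]] foot [[365. 229.]]
p26 [ 0.4713 -0.1911  0.06  ] side top [[366. 165.]] foot [[365. 192.]]
p18 [ 0.5807 -0.2046  0.06  ] side top [[310. 159.]] foot [[310. 186.]]
collar [ 0.5819 -0.0443  0.06  ] side top [[300. 204.]] foot [[301. 233.]]
dome [ 0.4988 -0.2916  0.06  ] side top [[353. 140.]] foot [[352. 166.]]
blue [ 0.4329 -0.1311  0.06  ] side top [[387. 182.]] foot [[385. 209.]]
orange [ 0.4367 -0.2535  0.06  ] side top [[384. 150.]] foot [[382. 176.]]
w18 [[0.6293 0.2345 0.016 ]] [[0.6283 0.2391 0.016 ]]
w26 [[0.5167 0.2706 0.016 ]] [[0.5161 0.2757 0.016 ]]
w34 [[0.5918 0.309  0.016 ]] [[0.5911 0.3129 0.016 ]]
w42 [[0.5548 0.1961 0.016 ]] [[0.5537 0.1998 0.016 ]]
```

View pics/crop1.png

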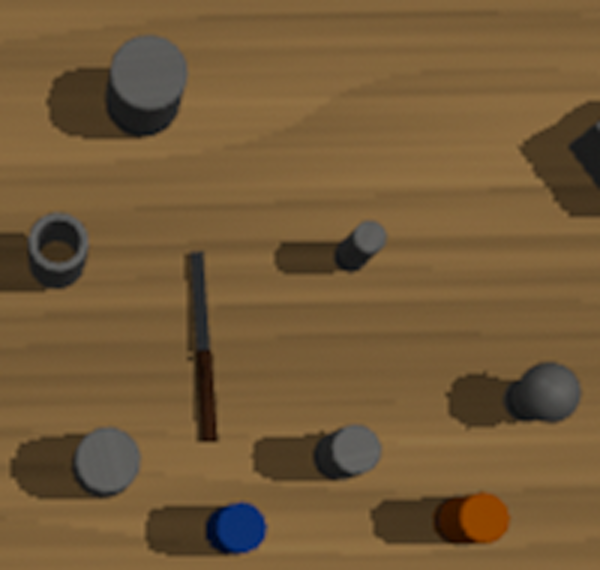

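The crop confirms the choice: flat solid tops at full-frame (359,184), (346,313), (428,310) and (433,240). The collar bore and the ball head are plainly visible. Now computing the move numbers.

```bash
cat >> h.py <<'E'
def shift(tgt,yaw=None):
    s=sensors.get_state(); p=s['tcp_pos']; y=np.radians(s['eef_rot'][2])
    d=np.array(tgt)-p; sp=0 if yaw is None else (y-np.radians(yaw)+np.pi)%(2*np.pi)-np.pi
    xt=np.array([np.cos(y),np.sin(y)]); yt=np.array([np.sin(y),-np.cos(y)])
    print('x %.4f y %.4f z %.4f spin %.4f'%(d[:2]@xt,d[:2]@yt,-d[2],sp), 'F',s['contact_force'].round(1))
E
python3 - <<'E'
from h import *
t=cap('top');s=cap('side')
for k,v in dict(p42=(359.3,184),p34=(345.7,313.3),p26=(427.7,309.7),p18=(433,239.7)).items(): print(k,to_world(t,v,.06).round(4))
for k,v in dict(p42=(254,189.5),p34=(368.5,203.5),p26=(367,167),p18=(310.5,160)).items(): print(k,to_world(s,v,.06).round(4))
shift((.55,.35,.246),-90)
E
```

```text
p42 [[ 0.6724 -0.0931  0.06  ]]
p34 [[ 0.4669 -0.066   0.06  ]]
p26 [[ 0.4702 -0.1921  0.06  ]]
p18 [[ 0.5795 -0.2061  0.06  ]]
p42 [[ 0.6681 -0.0856  0.06  ]]
p34 [[ 0.4666 -0.0567  0.06  ]]
p26 [[ 0.47   -0.1823  0.06  ]]
p18 [[ 0.5785 -0.2006  0.06  ]]
x 0.3967 y 0.1575 z -0.0008 spin 1.2209 F [-0.1 -0.4 -0.6]
```

drive_tool([
  {"x": 0.397,"y": 0.157,"z": 0,"spin": 1.221},
  {"x": 0.397,"y": 0.157,"z": 0,"spin": 1.221},
  {"x": 0.397,"y": 0.157,"z": 0,"spin": 1.221},
  {"x": 0.397,"y": 0.157,"z": 0,"spin": 1.221},
  {"x": 0.397,"y": 0.157,"z": 0,"spin": 1.221},
  {"x": 0.397,"y": 0.157,"z": 0,"spin": 1.221},
  {"x": 0.397,"y": 0.157,"z": 0,"spin": 1.221},
  {"x": 0.397,"y": 0.157,"z": 0,"spin": 1.221},
  {"x": 0.397,"y": 0.157,"z": 0,"spin": 1.221},
])

```text
invalid input
```

Run:
```python
from h import *
s=sensors.get_state();print(s['joints'].round(1),s['tcp_pos'],s['eef_rot'].round(2))
shift((.5795,-.2035,.13),-90)
```

```text
[ 86.5  20.6   0.7  -0.  -70.1 -16.5] [0.23128279 0.63396204 0.24523785] [179.97  -0.   -20.05]
x 0.6142 y 0.6674 z 0.1152 spin 1.2209 F [-0.1 -0.4 -0.6]
```

drive_tool([
  {"x": 0.397,"y": 0.157,"z": 0,"spin": 1.221,"fingers": 1},
  {"x": 0.397,"y": 0.157,"z": 0,"spin": 1.221,"fingers": 1},
  {"x": 0.397,"y": 0.157,"z": 0,"spin": 1.221,"fingers": 1},
  {"x": 0.397,"y": 0.157,"z": 0,"spin": 1.221,"fingers": 1},
  {"x": 0.397,"y": 0.157,"z": 0,"spin": 1.221,"fingers": 1},
  {"x": 0.397,"y": 0.157,"z": 0,"spin": 1.221,"fingers": 1},
  {"x": 0.397,"y": 0.157,"z": 0,"spin": 1.221,"fingers": 1},
  {"x": 0.397,"y": 0.157,"z": 0,"spin": 1.221,"fingers": 1},
  {"x": 0.397,"y": 0.157,"z": 0,"spin": 1.221,"fingers": 1},
])

```text
time_s: 1.42
tcp_pos: [0.5505, 0.3503, 0.2454]
eef_rot: [180.0, -0.0, -90.0]
contact_force: [-0.6, -0.5, -0.1]
gripper_width: 0.0875
gripper_force: 0.0
```

Run:
```python
from h import *
s=sensors.get_state();print(s['joints'].round(1),s['tcp_pos'],s['eef_rot'].round(2))
shift((.5795,-.2035,.13),-90)
```

```text
[ 49.6  18.5  -2.4  -0.  -69.2 -49.6] [0.55051629 0.35031126 0.24536203] [ 1.7998e+02 -1.0000e-02 -9.0020e+01]
x 0.5538 y -0.0292 z 0.1154 spin -0.0003 F [-0.6 -0.5 -0.1]
```

drive_tool([
  {"x": 0.554,"y": -0.029,"z": 0.1,"spin": 0,"fingers": 0.2},
  {"x": 0.554,"y": -0.029,"z": 0.1,"spin": 0,"fingers": 0.2},
  {"x": 0.554,"y": -0.029,"z": 0.1,"spin": 0,"fingers": 0.2},
  {"x": 0.554,"y": -0.029,"z": 0.1,"spin": 0,"fingers": 0.2},
  {"x": 0.554,"y": -0.029,"z": 0.1,"spin": 0,"fingers": 0.2},
  {"x": 0.554,"y": -0.029,"z": 0.1,"spin": 0,"fingers": 0.2},
  {"x": 0.554,"y": -0.029,"z": 0.1,"spin": 0,"fingers": 0.2},
  {"x": 0.554,"y": -0.029,"z": 0.1,"spin": 0,"fingers": 0.2},
  {"x": 0.554,"y": -0.029,"z": 0.1,"spin": 0,"fingers": 0.2},
  {"x": 0.554,"y": -0.029,"z": 0.1,"spin": 0,"fingers": 0.2},
])

```text
time_s: 2.68
tcp_pos: [0.5788, -0.2057, 0.1443]
eef_rot: [179.9, -0.0, -90.1]
contact_force: [-0.1, 0.7, -0.1]
gripper_width: 0.0525
gripper_force: 0.0
```

Run:
```python
from h import *
s=cap('side'); t=cap('top')
for n,c in(('s',s),('t',t)):
    a=cv2.cvtColor(c['pixels'],cv2.COLOR_RGB2BGR); u,v=to_pix(c,(.5795,-.2035,.06))[0].astype(int)
    a=a[v-70:v+60,u-80:u+80]; globals()[n+'a']=cv2.resize(a,None,fx=2.5,fy=2.5,interpolation=cv2.INTER_CUBIC); print(n,u,v)
cv2.imwrite('pics/p18.png',np.hstack([sa,ta]))
shift((.5795,-.2035,.045),-90)
```

```text
s 310 159
t 431 239
x 0.0005 y -0.0001 z 0.1003 spin 0.0001 F [-0.6  0.1 -0.1]
```

View pics/p18.png

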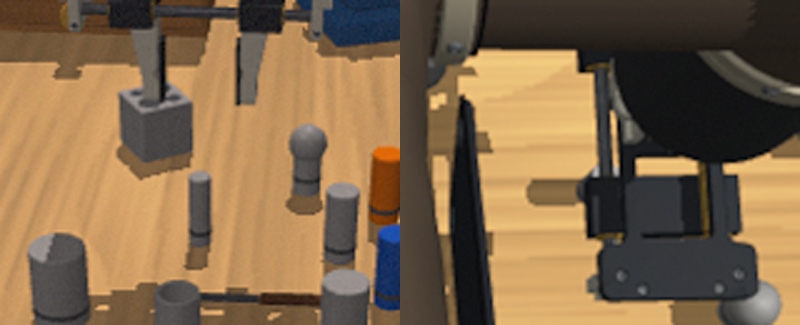

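Side view (left): the open fingers straddle the thin punch, whose top is at crop (200,175), with nothing else under them. Descending.

drive_tool([
  {"x": 0.0,"y": 0,"z": 0.05,"spin": 0,"fingers": 0.2},
  {"x": 0.0,"y": 0,"z": 0.08,"spin": 0,"fingers": 0.2},
  {"x": 0.0,"y": 0,"z": 0.1,"spin": 0,"fingers": 0.2},
  {"x": 0.0,"y": 0,"z": 0.1,"spin": 0,"fingers": 0.2},
  {"x": 0.0,"y": 0,"z": 0.1,"spin": 0,"fingers": -0.8},
  {"x": 0.0,"y": 0,"z": 0.1,"spin": 0,"fingers": -0.8},
  {"x": 0.0,"y": 0,"z": 0.1,"spin": 0,"fingers": -0.8},
  {"x": 0.0,"y": 0,"z": 0.1,"spin": 0,"fingers": -0.8},
  {"x": 0.0,"y": 0,"z": 0.1,"spin": 0,"fingers": -0.8},
  {"x": 0.0,"y": 0,"z": 0.1,"spin": 0,"fingers": -0.8},
], newtons=20)

```text
time_s: 4.03
tcp_pos: [0.5797, -0.2036, 0.0459]
eef_rot: [-180.0, -0.0, -90.0]
contact_force: [-0.1, 0.1, 4.2]
gripper_width: 0.0163
gripper_force: 20.0
```

drive_tool([
  {"x": 0.0,"y": 0,"z": -0.01,"spin": 0,"fingers": -0.8},
  {"x": 0.0,"y": 0,"z": -0.03,"spin": 0,"fingers": -0.8},
  {"x": 0.0,"y": 0,"z": -0.06,"spin": 0,"fingers": -0.8},
  {"x": 0.0,"y": 0,"z": -0.09,"spin": 0,"fingers": -0.8},
  {"x": 0.0,"y": 0,"z": -0.09,"spin": 0,"fingers": -0.8},
  {"x": 0.0,"y": 0,"z": -0.09,"spin": 0,"fingers": -0.8},
])

```text
time_s: 4.78
tcp_pos: [0.579, -0.2033, 0.1353]
eef_rot: [180.0, 0.0, -90.0]
contact_force: [0.3, 0.6, -1.7]
gripper_width: 0.0166
gripper_force: 20.0
```

Run:
```python
from h import *
s=cap('side')
a=cv2.cvtColor(s['pixels'],cv2.COLOR_RGB2BGR); p=sensors.get_state()['tcp_pos'];u,v=to_pix(s,p)[0].astype(int); print(u,v,p)
v=max(v,75)
cv2.imwrite('pics/g18.png',cv2.resize(a[v-75:v+75,u-100:u+100],None,fx=4,fy=4,interpolation=cv2.INTER_CUBIC))
shift((.629,.237,.135),-90)
```

```text
310 123 [ 0.57873038 -0.20331028  0.13473089]
x -0.4403 y -0.0501 z -0.0003 spin -0.0004 F [-0.6 -0.2 -1.4]
```

View pics/g18.png

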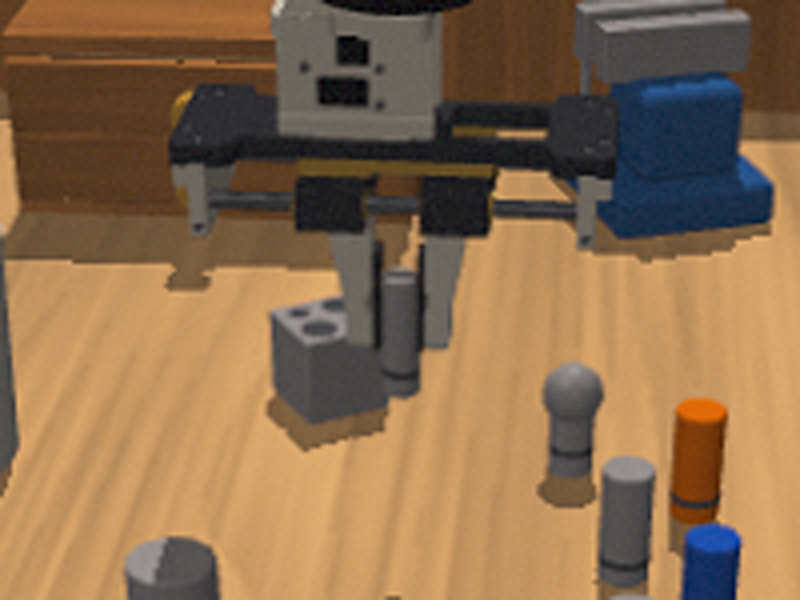

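The punch is held upright between the pads, clear of the bench (top at about pixel (310,116), foot at about (310,146)). Checking its offset in the pads.

Run:
```python
from h import *
s=cap('side'); p=sensors.get_state()['tcp_pos']
print(p, to_world(s,(310.2,116.2),p[2]+.0143).round(4))
# two-camera check of TCP calibration: finger tips centre
print(to_pix(s,p-[0,0,.019]),to_pix(s,p-[0,.0095,.019]),to_pix(s,p-[0,-.0095,.019]))
```

```text
[ 0.57874027 -0.2033257   0.13452404] [[ 0.5788 -0.2052  0.1488]]
[[310.28754709 133.09774721]] [[310.74533507 130.87407137]] [[309.82278858 135.35584322]]
```

drive_tool([
  {"x": -0.441,"y": -0.05,"z": 0,"spin": 0,"fingers": -0.8},
  {"x": -0.441,"y": -0.05,"z": 0,"spin": 0,"fingers": -0.8},
  {"x": -0.441,"y": -0.05,"z": 0,"spin": 0,"fingers": -0.8},
  {"x": -0.441,"y": -0.05,"z": 0,"spin": 0,"fingers": -0.8},
  {"x": -0.441,"y": -0.05,"z": 0,"spin": 0,"fingers": -0.8},
  {"x": -0.441,"y": -0.05,"z": 0,"spin": 0,"fingers": -0.8},
  {"x": -0.441,"y": -0.05,"z": 0,"spin": 0,"fingers": -0.8},
  {"x": -0.441,"y": -0.05,"z": 0,"spin": 0,"fingers": -0.8},
  {"x": -0.441,"y": -0.05,"z": 0,"spin": 0,"fingers": -0.8},
  {"x": -0.441,"y": -0.05,"z": 0,"spin": 0,"fingers": -0.8},
])

```text
time_s: 6.12
tcp_pos: [0.6291, 0.2362, 0.135]
eef_rot: [179.9, -0.0, -90.1]
contact_force: [-0.0, -0.0, -0.8]
gripper_width: 0.0166
gripper_force: 20.0
```

drive_tool([
  {"x": 0,"y": 0,"z": 0.03,"spin": 0,"fingers": -0.8},
  {"x": 0,"y": 0,"z": 0.05,"spin": 0,"fingers": -0.8},
  {"x": 0,"y": 0,"z": 0.05,"spin": 0,"fingers": -0.8},
  {"x": 0,"y": 0,"z": 0.05,"spin": 0,"fingers": -0.8},
])

```text
time_s: 6.62
tcp_pos: [0.6301, 0.2369, 0.0866]
eef_rot: [-179.9, 0.0, -90.0]
contact_force: [-0.7, 0.6, -0.5]
gripper_width: 0.0166
gripper_force: 20.0
```

Run:
```python
from h import *
s=cap('side')
a=cv2.cvtColor(s['pixels'],cv2.COLOR_RGB2BGR); p=sensors.get_state()['tcp_pos']; print(p)
cv2.imwrite('pics/w18.png',cv2.resize(a[280:430,180:380],None,fx=4,fy=4,interpolation=cv2.INTER_CUBIC))
print(to_pix(s,[(.629,.238,.01),(.629,.238,.016)]))
shift((.629,.238,.057),-90)
```

```text
[0.63026621 0.23727709 0.08692106]
[[244.02045819 349.38489713]
 [243.6461865  346.36008806]]
x -0.0007 y 0.0013 z 0.0299 spin -0.0005 F [ 1.1  0.4 -0.8]
```

View pics/w18.png

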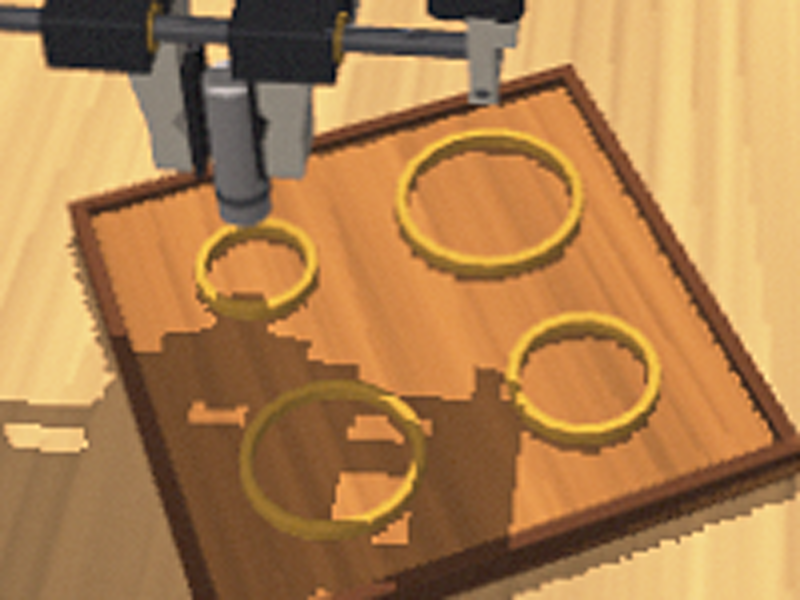

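The foot at crop (244,210) sits just above the small ring at (257,268), as predicted. Lowering gently.

drive_tool([
  {"x": 0,"y": 0.001,"z": 0.012,"spin": 0,"fingers": -0.8},
  {"x": 0,"y": 0.001,"z": 0.022,"spin": 0,"fingers": -0.8},
  {"x": 0,"y": 0.001,"z": 0.027,"spin": 0,"fingers": -0.8},
  {"x": 0,"y": 0.001,"z": 0.03,"spin": 0,"fingers": -0.8},
  {"x": 0,"y": 0.001,"z": 0.0315,"spin": 0,"fingers": -0.8},
  {"x": 0,"y": 0.001,"z": 0.0315,"spin": 0,"fingers": -0.8},
])

```text
time_s: 7.42
tcp_pos: [0.6284, 0.2375, 0.0558]
eef_rot: [-180.0, -0.0, -90.0]
contact_force: [-6.0, -1.5, 12.5]
gripper_width: 0.0167
gripper_force: 20.0
```

drive_tool([
  {"x": 0,"y": 0,"z": -0.0005,"spin": 0,"fingers": -0.8},
  {"x": 0,"y": 0,"z": -0.0005,"spin": 0,"fingers": 0.0},
  {"x": 0,"y": 0,"z": -0.0005,"spin": 0,"fingers": 0.0},
  {"x": 0,"y": 0,"z": -0.0005,"spin": 0,"fingers": 0.0},
  {"x": 0,"y": 0,"z": -0.0005,"spin": 0,"fingers": 0.0},
  {"x": 0,"y": 0,"z": -0.03,"spin": 0,"fingers": 0.0},
  {"x": 0,"y": 0,"z": -0.08,"spin": 0,"fingers": 0.2},
  {"x": 0,"y": 0,"z": -0.1,"spin": 0,"fingers": 0.2},
  {"x": 0,"y": 0,"z": -0.1,"spin": 0,"fingers": 0.2},
])

```text
time_s: 8.55
tcp_pos: [0.6294, 0.2381, 0.1562]
eef_rot: [-179.8, 0.1, -90.0]
contact_force: [-0.2, -0.5, -0.9]
gripper_width: 0.0523
gripper_force: 0.0
```

Run:
```python
from h import *
s=cap('side')
a=cv2.cvtColor(s['pixels'],cv2.COLOR_RGB2BGR)
cv2.imwrite('pics/w18b.png',cv2.resize(a[280:430,180:380],None,fx=2,fy=2,interpolation=cv2.INTER_CUBIC))
shift((.470,-.190,.15),-90)
```

```text
x 0.4277 y 0.1585 z 0.0045 spin -0.0001 F [ 0.2 -0.2 -0.8]
```

View pics/w18b.png

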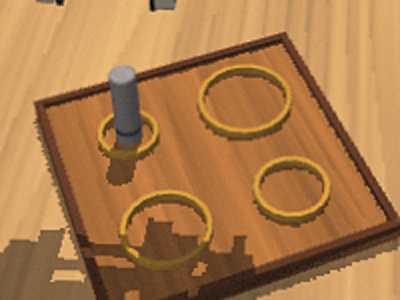

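The 18 mm punch stands upright inside its ring (crop (127,135)). Next the 26 mm.

drive_tool([
  {"x": 0.428,"y": 0.159,"z": 0,"spin": 0,"fingers": 0.3},
  {"x": 0.428,"y": 0.159,"z": 0,"spin": 0,"fingers": 0.3},
  {"x": 0.428,"y": 0.159,"z": 0,"spin": 0,"fingers": 0.3},
  {"x": 0.428,"y": 0.159,"z": 0,"spin": 0,"fingers": 0.3},
  {"x": 0.428,"y": 0.159,"z": 0,"spin": 0,"fingers": 0.3},
  {"x": 0.428,"y": 0.159,"z": 0,"spin": 0,"fingers": 0.3},
  {"x": 0.428,"y": 0.159,"z": 0,"spin": 0,"fingers": 0.3},
  {"x": 0.428,"y": 0.159,"z": 0,"spin": 0,"fingers": 0.3},
  {"x": 0.428,"y": 0.159,"z": 0,"spin": 0,"fingers": 0.3},
  {"x": 0.428,"y": 0.159,"z": 0,"spin": 0,"fingers": 0.3},
])

```text
time_s: 9.85
tcp_pos: [0.4693, -0.1901, 0.1533]
eef_rot: [179.9, 0.0, -90.0]
contact_force: [-0.0, 0.2, -0.1]
gripper_width: 0.0569
gripper_force: 0.0
```

Run:
```python
from h import *
shift((.470,-.190,.046),-90)
```

```text
x -0.0001 y -0.0007 z 0.1073 spin -0.0002 F [-0.   0.2 -0.1]
```

drive_tool([
  {"x": 0.0,"y": -0.001,"z": 0.05,"spin": 0,"fingers": 0.3},
  {"x": 0.0,"y": -0.001,"z": 0.08,"spin": 0,"fingers": 0.3},
  {"x": 0.0,"y": -0.001,"z": 0.108,"spin": 0,"fingers": 0.3},
  {"x": 0.0,"y": -0.001,"z": 0.108,"spin": 0,"fingers": 0.3},
  {"x": 0.0,"y": -0.001,"z": 0.108,"spin": 0,"fingers": -0.6},
  {"x": 0.0,"y": -0.001,"z": 0.108,"spin": 0,"fingers": -0.6},
  {"x": 0.0,"y": -0.001,"z": 0.108,"spin": 0,"fingers": -0.6},
  {"x": 0.0,"y": -0.001,"z": 0.108,"spin": 0,"fingers": -0.6},
  {"x": 0.0,"y": -0.001,"z": 0.108,"spin": 0,"fingers": -0.6},
  {"x": 0.0,"y": -0.001,"z": 0.108,"spin": 0,"fingers": -0.6},
], newtons=25)

```text
time_s: 11.1
tcp_pos: [0.4706, -0.1905, 0.0467]
eef_rot: [-180.0, -0.0, -90.0]
contact_force: [-1.3, 1.9, 6.1]
gripper_width: 0.0243
gripper_force: 25.0
```

drive_tool([
  {"x": 0.0,"y": 0,"z": -0.01,"spin": 0,"fingers": -0.6},
  {"x": 0.0,"y": 0,"z": -0.03,"spin": 0,"fingers": -0.6},
  {"x": 0.0,"y": 0,"z": -0.06,"spin": 0,"fingers": -0.6},
  {"x": 0.0,"y": 0,"z": -0.1,"spin": 0,"fingers": -0.6},
  {"x": 0.0,"y": 0,"z": -0.1,"spin": 0,"fingers": -0.6},
  {"x": 0.0,"y": 0,"z": -0.1,"spin": 0,"fingers": -0.6},
])

```text
time_s: 11.85
tcp_pos: [0.47, -0.1903, 0.1459]
eef_rot: [180.0, 0.0, -90.0]
contact_force: [-0.5, -0.2, -2.6]
gripper_width: 0.0244
gripper_force: 25.0
```

Run:
```python
from h import *
shift((.5165,.2735,.15),-90)
```

```text
x -0.4638 y -0.0463 z -0.0041 spin -0.0005 F [-0.5 -0.2 -2.6]
```

drive_tool([
  {"x": -0.464,"y": -0.046,"z": 0,"spin": 0,"fingers": -0.6},
  {"x": -0.464,"y": -0.046,"z": 0,"spin": 0,"fingers": -0.6},
  {"x": -0.464,"y": -0.046,"z": 0,"spin": 0,"fingers": -0.6},
  {"x": -0.464,"y": -0.046,"z": 0,"spin": 0,"fingers": -0.6},
  {"x": -0.464,"y": -0.046,"z": 0,"spin": 0,"fingers": -0.6},
  {"x": -0.464,"y": -0.046,"z": 0,"spin": 0,"fingers": -0.6},
  {"x": -0.464,"y": -0.046,"z": 0,"spin": 0,"fingers": -0.6},
  {"x": -0.464,"y": -0.046,"z": 0,"spin": 0,"fingers": -0.6},
  {"x": -0.464,"y": -0.046,"z": 0,"spin": 0,"fingers": -0.6},
  {"x": -0.464,"y": -0.046,"z": 0,"spin": 0,"fingers": -0.6},
])

```text
time_s: 13.1
tcp_pos: [0.5158, 0.2724, 0.1449]
eef_rot: [179.9, -0.1, -90.0]
contact_force: [0.1, -1.4, -2.4]
gripper_width: 0.0245
gripper_force: 25.0
```

drive_tool([
  {"x": 0,"y": 0,"z": 0.03,"spin": 0,"fingers": -0.6},
  {"x": 0,"y": 0,"z": 0.06,"spin": 0,"fingers": -0.6},
  {"x": 0,"y": 0,"z": 0.06,"spin": 0,"fingers": -0.6},
  {"x": 0,"y": 0,"z": 0.06,"spin": 0,"fingers": -0.6},
])

```text
time_s: 13.6
tcp_pos: [0.5171, 0.2731, 0.0872]
eef_rot: [-179.9, 0.0, -90.0]
contact_force: [1.2, 0.1, -2.0]
gripper_width: 0.0249
gripper_force: 25.0
```

Run:
```python
from h import *
s=cap('side')
a=cv2.cvtColor(s['pixels'],cv2.COLOR_RGB2BGR); p=sensors.get_state()['tcp_pos']; print(p)
cv2.imwrite('pics/w26.png',cv2.resize(a[280:430,180:380],None,fx=3,fy=3,interpolation=cv2.INTER_CUBIC))
print((to_pix(s,p-[0,0,.0465])-[180,280])*3)
shift((.5165,.2735,.0567),-90)
```

```text
[0.51729695 0.27350761 0.08748292]
[[435.96476083 238.82227938]]
x 0.0000 y 0.0008 z 0.0308 spin -0.0004 F [ 0.5  1.  -2.2]
```

View pics/w26.png

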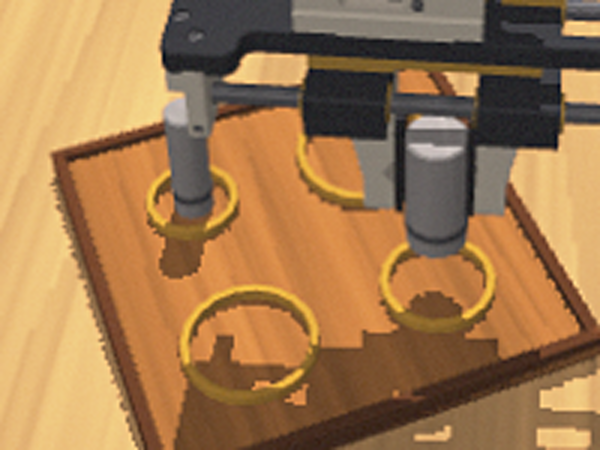

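The foot at crop (436,243) is where predicted, just above the ring at (437,285). Lowering and releasing.

drive_tool([
  {"x": 0,"y": 0.001,"z": 0.012,"spin": 0,"fingers": -0.6},
  {"x": 0,"y": 0.001,"z": 0.022,"spin": 0,"fingers": -0.6},
  {"x": 0,"y": 0.001,"z": 0.027,"spin": 0,"fingers": -0.6},
  {"x": 0,"y": 0.001,"z": 0.03,"spin": 0,"fingers": -0.6},
  {"x": 0,"y": 0.001,"z": 0.031,"spin": 0,"fingers": -0.6},
  {"x": 0,"y": 0.001,"z": 0.031,"spin": 0,"fingers": -0.6},
])

```text
time_s: 14.4
tcp_pos: [0.5153, 0.2735, 0.0567]
eef_rot: [-180.0, -0.0, -90.0]
contact_force: [-7.5, -1.9, 14.7]
gripper_width: 0.0247
gripper_force: 25.0
```

drive_tool([
  {"x": 0,"y": 0,"z": -0.0005,"spin": 0,"fingers": -0.6},
  {"x": 0,"y": 0,"z": -0.0005,"spin": 0,"fingers": 0.1},
  {"x": 0,"y": 0,"z": -0.0005,"spin": 0,"fingers": 0.1},
  {"x": 0,"y": 0,"z": -0.0005,"spin": 0,"fingers": 0.1},
  {"x": 0,"y": 0,"z": -0.0005,"spin": 0,"fingers": 0.1},
  {"x": 0,"y": 0,"z": -0.03,"spin": 0,"fingers": 0.1},
  {"x": 0,"y": 0,"z": -0.08,"spin": 0,"fingers": 0.4},
  {"x": 0,"y": 0,"z": -0.1,"spin": 0,"fingers": 0.4},
  {"x": 0,"y": 0,"z": -0.1,"spin": 0,"fingers": 0.4},
])

```text
time_s: 15.52
tcp_pos: [0.5163, 0.2743, 0.157]
eef_rot: [-179.8, 0.2, -90.0]
contact_force: [-0.1, -0.9, -0.6]
gripper_width: 0.0611
gripper_force: 0.0
```

Run:
```python
from h import *
shift((.467,-.0625,.15),-90)
```

```text
x 0.3368 y 0.0494 z 0.0070 spin 0.0002 F [-0.1 -0.9 -0.6]
```

drive_tool([
  {"x": 0.337,"y": 0.049,"z": 0,"spin": 0,"fingers": 0.5},
  {"x": 0.337,"y": 0.049,"z": 0,"spin": 0,"fingers": 0.5},
  {"x": 0.337,"y": 0.049,"z": 0,"spin": 0,"fingers": 0.5},
  {"x": 0.337,"y": 0.049,"z": 0,"spin": 0,"fingers": 0.5},
  {"x": 0.337,"y": 0.049,"z": 0,"spin": 0,"fingers": 0.5},
  {"x": 0.337,"y": 0.049,"z": 0,"spin": 0,"fingers": 0.5},
  {"x": 0.337,"y": 0.049,"z": 0,"spin": 0,"fingers": 0.5},
  {"x": 0.337,"y": 0.049,"z": 0,"spin": 0,"fingers": 0.5},
])

```text
time_s: 16.52
tcp_pos: [0.4663, -0.0634, 0.1545]
eef_rot: [179.9, -0.0, -90.0]
contact_force: [-0.4, -0.2, -0.1]
gripper_width: 0.0656
gripper_force: 0.0
```

Run:
```python
from h import *
s=cap('side')
a=cv2.cvtColor(s['pixels'],cv2.COLOR_RGB2BGR)
cv2.imwrite('pics/p34.png',a[100:420,180:480])
shift((.467,-.0625,.046),-90)
```

```text
x -0.0005 y -0.0006 z 0.1086 spin 0.0003 F [-0.3  1.1  0.3]
```

View pics/p34.png

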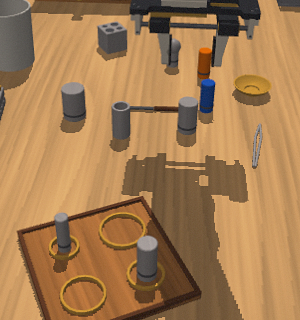

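Both placed punches stand in their rings (crop (63,240) and (147,265)). The 34 mm punch at crop (188,115) has clear space on either side.

drive_tool([
  {"x": 0.0,"y": -0.001,"z": 0.05,"spin": 0,"fingers": 0.5},
  {"x": 0.0,"y": -0.001,"z": 0.08,"spin": 0,"fingers": 0.5},
  {"x": 0.0,"y": -0.001,"z": 0.109,"spin": 0,"fingers": 0.5},
  {"x": 0.0,"y": -0.001,"z": 0.109,"spin": 0,"fingers": 0.5},
  {"x": 0.0,"y": -0.001,"z": 0.109,"spin": 0,"fingers": -0.4},
  {"x": 0.0,"y": -0.001,"z": 0.109,"spin": 0,"fingers": -0.4},
  {"x": 0.0,"y": -0.001,"z": 0.109,"spin": 0,"fingers": -0.4},
  {"x": 0.0,"y": -0.001,"z": 0.109,"spin": 0,"fingers": -0.4},
  {"x": 0.0,"y": -0.001,"z": 0.109,"spin": 0,"fingers": -0.4},
  {"x": 0.0,"y": -0.001,"z": 0.109,"spin": 0,"fingers": -0.4},
], newtons=35)

```text
time_s: 17.82
tcp_pos: [0.4673, -0.0635, 0.0466]
eef_rot: [-180.0, -0.0, -90.0]
contact_force: [-3.5, 1.8, 6.9]
gripper_width: 0.0324
gripper_force: 35.0
```

drive_tool([
  {"x": 0.0,"y": 0,"z": -0.01,"spin": 0,"fingers": -0.4},
  {"x": 0.0,"y": 0,"z": -0.03,"spin": 0,"fingers": -0.4},
  {"x": 0.0,"y": 0,"z": -0.06,"spin": 0,"fingers": -0.4},
  {"x": 0.0,"y": 0,"z": -0.11,"spin": 0,"fingers": -0.4},
  {"x": 0.0,"y": 0,"z": -0.11,"spin": 0,"fingers": -0.4},
  {"x": 0.0,"y": 0,"z": -0.11,"spin": 0,"fingers": -0.4},
])

```text
time_s: 18.58
tcp_pos: [0.4667, -0.0635, 0.1557]
eef_rot: [180.0, 0.0, -90.0]
contact_force: [0.1, -0.1, -4.4]
gripper_width: 0.0324
gripper_force: 35.0
```

Run:
```python
from h import *
shift((.5915,.311,.155),-90)
```

```text
x -0.3746 y -0.1245 z 0.0007 spin -0.0007 F [ 0.1 -0.1 -4.4]
```

drive_tool([
  {"x": -0.375,"y": -0.125,"z": 0,"spin": 0,"fingers": -0.4},
  {"x": -0.375,"y": -0.125,"z": 0,"spin": 0,"fingers": -0.4},
  {"x": -0.375,"y": -0.125,"z": 0,"spin": 0,"fingers": -0.4},
  {"x": -0.375,"y": -0.125,"z": 0,"spin": 0,"fingers": -0.4},
  {"x": -0.375,"y": -0.125,"z": 0,"spin": 0,"fingers": -0.4},
  {"x": -0.375,"y": -0.125,"z": 0,"spin": 0,"fingers": -0.4},
  {"x": -0.375,"y": -0.125,"z": 0,"spin": 0,"fingers": -0.4},
  {"x": -0.375,"y": -0.125,"z": 0,"spin": 0,"fingers": -0.4},
  {"x": -0.375,"y": -0.125,"z": 0,"spin": 0,"fingers": -0.4},
])

```text
time_s: 19.7
tcp_pos: [0.5916, 0.3102, 0.1546]
eef_rot: [179.9, -0.1, -90.0]
contact_force: [0.4, -0.2, -3.2]
gripper_width: 0.0325
gripper_force: 35.0
```

drive_tool([
  {"x": 0,"y": 0,"z": 0.03,"spin": 0,"fingers": -0.4},
  {"x": 0,"y": 0,"z": 0.068,"spin": 0,"fingers": -0.4},
  {"x": 0,"y": 0,"z": 0.068,"spin": 0,"fingers": -0.4},
  {"x": 0,"y": 0,"z": 0.068,"spin": 0,"fingers": -0.4},
])

```text
time_s: 20.2
tcp_pos: [0.5932, 0.3112, 0.0896]
eef_rot: [-179.9, 0.0, -90.0]
contact_force: [-0.5, 0.4, -2.9]
gripper_width: 0.0325
gripper_force: 35.0
```

Run:
```python
from h import *
s=cap('side')
a=cv2.cvtColor(s['pixels'],cv2.COLOR_RGB2BGR); p=sensors.get_state()['tcp_pos']; print(p)
cv2.imwrite('pics/w34.png',cv2.resize(a[280:430,180:380],None,fx=3,fy=3,interpolation=cv2.INTER_CUBIC))
print((to_pix(s,p-[0,0,.0465])-[180,280])*3)
shift((.5915,.311,.0566),-90)
```

```text
[0.59351485 0.31167442 0.09010022]
[[239.03316049 296.06575662]]
x 0.0007 y 0.0020 z 0.0335 spin -0.0001 F [-0.2  0.2 -3.1]
```

View pics/w34.png

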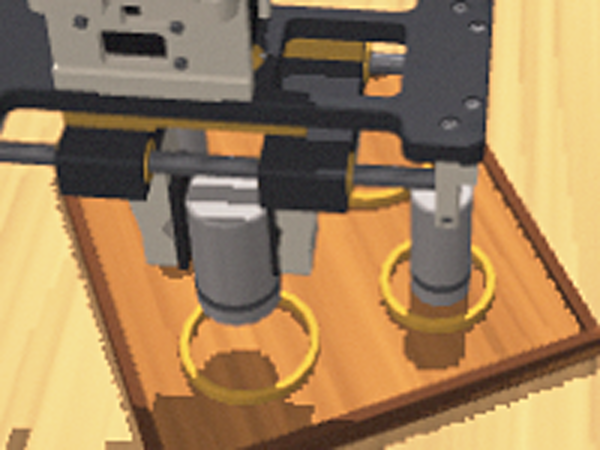

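The foot at crop (240,303) is aligned with the ring at (250,345) once lowered. Lowering.

drive_tool([
  {"x": 0,"y": 0.001,"z": 0.014,"spin": 0,"fingers": -0.4},
  {"x": 0,"y": 0.001,"z": 0.024,"spin": 0,"fingers": -0.4},
  {"x": 0,"y": 0.001,"z": 0.029,"spin": 0,"fingers": -0.4},
  {"x": 0,"y": 0.001,"z": 0.032,"spin": 0,"fingers": -0.4},
  {"x": 0,"y": 0.001,"z": 0.033,"spin": 0,"fingers": -0.4},
  {"x": 0,"y": 0.001,"z": 0.033,"spin": 0,"fingers": -0.4},
])

```text
time_s: 21.0
tcp_pos: [0.5912, 0.3114, 0.0566]
eef_rot: [180.0, -0.0, -90.0]
contact_force: [-6.4, -2.2, 8.5]
gripper_width: 0.0322
gripper_force: 35.0
```

drive_tool([
  {"x": 0,"y": 0,"z": 0,"spin": 0,"fingers": -0.4},
  {"x": 0,"y": 0,"z": 0,"spin": 0,"fingers": 0.25},
  {"x": 0,"y": 0,"z": 0,"spin": 0,"fingers": 0.25},
  {"x": 0,"y": 0,"z": 0,"spin": 0,"fingers": 0.25},
  {"x": 0,"y": 0,"z": 0,"spin": 0,"fingers": 0.25},
  {"x": 0,"y": 0,"z": -0.03,"spin": 0,"fingers": 0.25},
  {"x": 0,"y": 0,"z": -0.08,"spin": 0,"fingers": 0.6},
  {"x": 0,"y": 0,"z": -0.1,"spin": 0,"fingers": 0.6},
  {"x": 0,"y": 0,"z": -0.1,"spin": 0,"fingers": 0.6},
])

```text
time_s: 22.12
tcp_pos: [0.5924, 0.3122, 0.1572]
eef_rot: [-179.8, 0.1, -90.0]
contact_force: [-0.6, -0.6, -0.3]
gripper_width: 0.0698
gripper_force: 0.0
```

Run:
```python
from h import *
shift((.671,-.090,.15),-90)
```

```text
x 0.4022 y -0.0786 z 0.0072 spin 0.0001 F [-0.6 -0.6 -0.3]
```

drive_tool([
  {"x": 0.402,"y": -0.079,"z": 0,"spin": 0,"fingers": 0.8},
  {"x": 0.402,"y": -0.079,"z": 0,"spin": 0,"fingers": 0.8},
  {"x": 0.402,"y": -0.079,"z": 0,"spin": 0,"fingers": 0.8},
  {"x": 0.402,"y": -0.079,"z": 0,"spin": 0,"fingers": 0.8},
  {"x": 0.402,"y": -0.079,"z": 0,"spin": 0,"fingers": 0.8},
  {"x": 0.402,"y": -0.079,"z": 0,"spin": 0,"fingers": 0.8},
  {"x": 0.402,"y": -0.079,"z": 0,"spin": 0,"fingers": 0.8},
  {"x": 0.402,"y": -0.079,"z": 0,"spin": 0,"fingers": 0.8},
  {"x": 0.402,"y": -0.079,"z": 0,"spin": 0,"fingers": 0.8},
])

```text
time_s: 23.25
tcp_pos: [0.6699, -0.0903, 0.1538]
eef_rot: [179.9, 0.0, -90.0]
contact_force: [0.8, -0.6, -0.8]
gripper_width: 0.0793
gripper_force: 0.0
```

Run:
```python
from h import *
s=cap('side')
a=cv2.cvtColor(s['pixels'],cv2.COLOR_RGB2BGR)
cv2.imwrite('pics/p42.png',cv2.resize(a[80:430,150:450],None,fx=1.5,fy=1.5))
shift((.671,-.090,.046),-90)
```

```text
x 0.0003 y -0.0009 z 0.1082 spin 0.0004 F [ 0.1  0.5 -0.4]
```

View pics/p42.png

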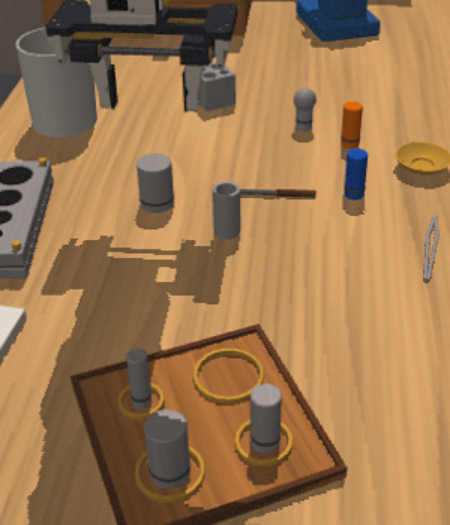

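Three punches stand in their wells (crop (140,380), (166,450), (265,420)). The 42 mm at (155,183) lies between the open fingers. Descending.

drive_tool([
  {"x": 0.0,"y": -0.001,"z": 0.05,"spin": 0,"fingers": 0.8},
  {"x": 0.0,"y": -0.001,"z": 0.08,"spin": 0,"fingers": 0.8},
  {"x": 0.0,"y": -0.001,"z": 0.108,"spin": 0,"fingers": 0.8},
  {"x": 0.0,"y": -0.001,"z": 0.108,"spin": 0,"fingers": 0.8},
  {"x": 0.0,"y": -0.001,"z": 0.108,"spin": 0,"fingers": -0.2},
  {"x": 0.0,"y": -0.001,"z": 0.108,"spin": 0,"fingers": -0.2},
  {"x": 0.0,"y": -0.001,"z": 0.108,"spin": 0,"fingers": -0.2},
  {"x": 0.0,"y": -0.001,"z": 0.108,"spin": 0,"fingers": -0.2},
  {"x": 0.0,"y": -0.001,"z": 0.108,"spin": 0,"fingers": -0.2},
  {"x": 0.0,"y": -0.001,"z": 0.108,"spin": 0,"fingers": -0.2},
], newtons=45)

```text
time_s: 24.55
tcp_pos: [0.6716, -0.0905, 0.0476]
eef_rot: [-180.0, -0.0, -90.0]
contact_force: [-1.5, 0.4, 5.7]
gripper_width: 0.04
gripper_force: 45.0
```

drive_tool([
  {"x": 0.0,"y": 0,"z": -0.01,"spin": 0,"fingers": -0.2},
  {"x": 0.0,"y": 0,"z": -0.03,"spin": 0,"fingers": -0.2},
  {"x": 0.0,"y": 0,"z": -0.06,"spin": 0,"fingers": -0.2},
  {"x": 0.0,"y": 0,"z": -0.11,"spin": 0,"fingers": -0.2},
  {"x": 0.0,"y": 0,"z": -0.11,"spin": 0,"fingers": -0.2},
  {"x": 0.0,"y": 0,"z": -0.11,"spin": 0,"fingers": -0.2},
])

```text
time_s: 25.3
tcp_pos: [0.6703, -0.0902, 0.1558]
eef_rot: [179.9, 0.0, -90.0]
contact_force: [-0.8, -0.3, -7.9]
gripper_width: 0.0403
gripper_force: 45.0
```

Run:
```python
from h import *
shift((.554,.198,.155),-90)
```

```text
x -0.2882 y 0.1165 z 0.0008 spin -0.0007 F [-0.8 -0.3 -7.9]
```

drive_tool([
  {"x": -0.288,"y": 0.116,"z": 0,"spin": 0,"fingers": -0.2},
  {"x": -0.288,"y": 0.116,"z": 0,"spin": 0,"fingers": -0.2},
  {"x": -0.288,"y": 0.116,"z": 0,"spin": 0,"fingers": -0.2},
  {"x": -0.288,"y": 0.116,"z": 0,"spin": 0,"fingers": -0.2},
  {"x": -0.288,"y": 0.116,"z": 0,"spin": 0,"fingers": -0.2},
  {"x": -0.288,"y": 0.116,"z": 0,"spin": 0,"fingers": -0.2},
  {"x": -0.288,"y": 0.116,"z": 0,"spin": 0,"fingers": -0.2},
  {"x": -0.288,"y": 0.116,"z": 0,"spin": 0,"fingers": -0.2},
])

```text
time_s: 26.3
tcp_pos: [0.5553, 0.1963, 0.1561]
eef_rot: [179.9, -0.1, -90.1]
contact_force: [0.0, 0.7, -6.1]
gripper_width: 0.04
gripper_force: 45.0
```

drive_tool([
  {"x": 0,"y": 0,"z": 0.03,"spin": 0,"fingers": -0.2},
  {"x": 0,"y": 0,"z": 0.068,"spin": 0,"fingers": -0.2},
  {"x": 0,"y": 0,"z": 0.068,"spin": 0,"fingers": -0.2},
  {"x": 0,"y": 0,"z": 0.068,"spin": 0,"fingers": -0.2},
])

```text
time_s: 26.8
tcp_pos: [0.5566, 0.1971, 0.0901]
eef_rot: [-179.9, 0.0, -90.0]
contact_force: [0.3, 0.3, -5.9]
gripper_width: 0.0405
gripper_force: 45.0
```

Run:
```python
from h import *
s=cap('side')
a=cv2.cvtColor(s['pixels'],cv2.COLOR_RGB2BGR); p=sensors.get_state()['tcp_pos']; print(p)
cv2.imwrite('pics/w42.png',cv2.resize(a[280:430,180:380],None,fx=3,fy=3,interpolation=cv2.INTER_CUBIC))
print((to_pix(s,p-[0,0,.0475])-[180,280])*3)
shift((.554,.198,.0576),-90)
```

```text
[0.5568413  0.19758619 0.09067168]
[[360.15192391 100.94800223]]
x -0.0004 y 0.0028 z 0.0331 spin -0.0004 F [ 0.2  1.  -5.8]
```

View pics/w42.png

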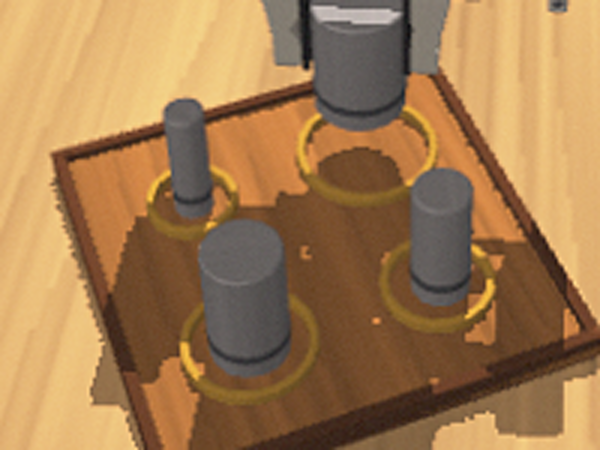

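The foot at crop (360,105) is on the prediction, over the large ring (368,152). Lowering.

drive_tool([
  {"x": 0,"y": 0.001,"z": 0.014,"spin": 0,"fingers": -0.2},
  {"x": 0,"y": 0.001,"z": 0.024,"spin": 0,"fingers": -0.2},
  {"x": 0,"y": 0.001,"z": 0.029,"spin": 0,"fingers": -0.2},
  {"x": 0,"y": 0.001,"z": 0.032,"spin": 0,"fingers": -0.2},
  {"x": 0,"y": 0.001,"z": 0.033,"spin": 0,"fingers": -0.2},
  {"x": 0,"y": 0.001,"z": 0.033,"spin": 0,"fingers": -0.2},
])

```text
time_s: 27.6
tcp_pos: [0.5542, 0.1974, 0.0575]
eef_rot: [180.0, -0.0, -90.0]
contact_force: [-6.5, -1.6, 7.9]
gripper_width: 0.0404
gripper_force: 45.0
```

drive_tool([
  {"x": 0,"y": 0,"z": 0,"spin": 0,"fingers": -0.2},
  {"x": 0,"y": 0,"z": 0,"spin": 0,"fingers": 0.45},
  {"x": 0,"y": 0,"z": 0,"spin": 0,"fingers": 0.45},
  {"x": 0,"y": 0,"z": 0,"spin": 0,"fingers": 0.45},
  {"x": 0,"y": 0,"z": 0,"spin": 0,"fingers": 0.45},
  {"x": 0,"y": 0,"z": -0.03,"spin": 0,"fingers": 0.45},
  {"x": 0,"y": 0,"z": -0.08,"spin": 0,"fingers": 0.6},
  {"x": 0,"y": 0,"z": -0.12,"spin": 0,"fingers": 0.6},
  {"x": 0,"y": 0,"z": -0.15,"spin": 0,"fingers": 0.6},
  {"x": 0,"y": 0,"z": -0.15,"spin": 0,"fingers": 0.6},
])

```text
time_s: 28.85
tcp_pos: [0.5558, 0.1983, 0.209]
eef_rot: [-179.7, 0.2, -90.0]
contact_force: [0.5, -0.5, -0.6]
gripper_width: 0.0701
gripper_force: 0.0
```

Run:
```python
from h import *
s=cap('side','end.png')
```

```text
(no output)
```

View pics/end.png

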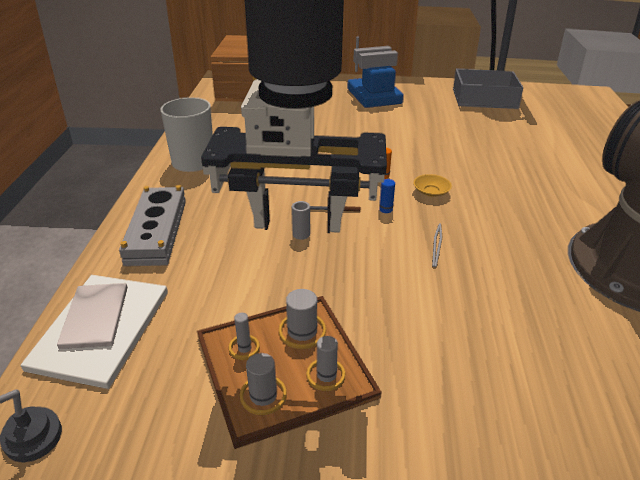

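All four punches stand in their own rings (feet near (244,347), (302,335), (326,375) and (262,395)). The collar at (301,220) is untouched and the gripper is clear.

```bash
python3 -c "
from plant import r
print(r.close_job())"
```

```text
the job is handed in; nothing more can be done
None
```

All four disc-cutter punches are upright in the wells of their own size, set down gently at about 29 s of the 99 s allowed. I never touched the ball-headed doming punch or the collar, and the job is handed in.

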